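# Change the reel on a sprung wire dispenser

## Robot

A 6-joint arm with a two-finger parallel gripper is mounted at the origin on a cart in front of the work surface, level with it; the furniture and walls round the work are solid. World frame = base frame: x ahead of the robot, y to its left, z up, the work surface at z = 0. Lengths are in m, angles in rad, forces in N, time in s.
With the tool pointing down it reaches from about 0.325 to 0.775 m from the base axis. Payload 5.5 kg.
Tool frame: the origin (TCP) lies on the mounting face of the last link; the fingertips stand 173 mm ahead of it and the grasp point (between the pads) lies 155 mm ahead of it; z points along the fingers, y is the line along which they close (so a half turn about z gives the same grasp; the last joint's range is limited). The gripper opens to 85 mm and grips with 20 to 120 N. Pads are 22 mm wide; open, the fingers measure 114 mm over their backs; the gripper's body (76 mm by 85 mm) begins 54 mm behind the grasp point. The pads swing forward as they close: fully open they stand 13 mm farther back than shut.
Start: joints at [-0.057, 0.091, 1.231, -0, 1.82, -0.057], TCP at [0.6, -0, 0.405] pointing down, gripper open.
Joint ranges: [-2.87, 2.87], [-0.86, 2.18], [0.17, 2.46], [-1.51, 4.65], [0.06, 2.69], [-2.65, 2.65]. Speed limits (rad/s): [2.57, 2.57, 3.01, 3.14, 3.14, 3.14].

## Interface

Orientations are given as a unit quaternion [x, y, z, w].
In Python, from cell import * gives the robot as it stands. Calls block until the motion is done:
- movep(position, orientation): joint-space move of the TCP to a pose.
- servo_line(position, frame=None, feed=0.15, f_stop=None): straight line of the TCP; frame=None keeps the orientation; feed is the mean speed in m/s. With f_stop (N) it stops when the force on the tool has changed by that much, and returns True; else False.
- move_joints(angles): joint-space move.
- move_gripper(opening, grasp_force=None): finger opening in m; grasp_force is the grip in N (None keeps the last); returns when the fingers have stopped.
- sleep(seconds).
- solve_ik(position, orientation): joint angles nearest the present ones, or None.
- observe(): the state.
- capture(name): name is "scene" or "side" or "wrist"; returns (picture, depth): 384x512x3 uint8, red, green, blue; 384x512 float32, m along the optical axis (not along the pixel's ray), 0 where there is no reading.
- camera_params(name): a dict with "fx", "fy", "cx", "cy" (pixels), "view" (4x4, takes a point from world to camera coordinates). Camera axes: x right, y down, z forward; pixel columns grow to the right and rows downward; lengths in m; the calibration is good to about 2 mm. A picture is of the moment at which its call begins: read the wrist's pose just before it. camera_params takes no time and is no camera call; for the wrist camera it gives the pose at the moment of the call.
A pose or a line that the arm cannot do raises MotionError and nothing moves.
- job_done(): hands the job in; it is judged then, once.
The state is a dict: "clock": time; "joint_positions": joint angles; "dq": joint speeds; "effort": joint torques, N m; "eef_pos": TCP position; "eef_rot": TCP orientation; "contact_force": force on the tool from outside, world axes, zero at the start; "ft_torque": the same for the moment, N m; "gripper_width": finger opening in m; "grip_force": force on a finger pad.
Only numpy, scipy, OpenCV 4.12 (cv2) and the standard library are available. Lean on these libraries where they do the work, as an engineer would, in place of code of your own. Each camera call takes 0.05 s, during which the arm holds its last target. There are 200 camera calls.

## Task

Change the wire dispenser over from yellow to red. Draw its spring catch fully back to the stop by the blue tab so that the yellow reel pops up, and stand the yellow reel upright on the bench clear of the dispenser; then press the red reel down into the rim on the sprung pad until the catch snaps shut over it, and leave the green reel, the glue bottle and the tape measure where they are.

Things in the scene. Friction and masses are not known exactly. Their poses are not given: they have to be found in the camera images.
- dispenser: Wire dispenser, fixed to the bench at varying place and yaw: grey base plate 214x104x7.5 mm, x from -126 to +88 mm. Origin: on the bench under the axis of its round steel reel rim (inner radius 33.5, flared outside to 42.5, top at z = 34 mm); z up. Catch housing on the -x side (x -86 to -55 mm, 39 mm wide, top z = 76 mm); a thin wire eyelet post at x = +72 mm, 64 mm tall.
- seat (a point): Centre of the top of the brake pad when it is pressed fully down, 16 mm above the bench on the rim's axis: here the centre of a reel's underside lies when the reel is home. Axes as the dispenser's. Behind it two brass guide pins with tapered tips, 8 mm thick, at x = 26, y = +22 and -22 mm, top 76 mm above the bench, guide the reel opposite the catch.
- pad (a joint): Height of the sprung felt brake pad (57 mm across, inside the rim) over its lowest position, m: 0 = pressed fully down, 0.014 = fully up (pad top 30 mm above the bench). Its spring lifts with 8.5 N when down, 5 N when up, and raises a freed reel by 14 mm in about 0.3 s.
- catch (a joint): How far the spring catch is drawn out, m: 0 = shut, 0.014 = at its stop. It slides level along the dispenser's -x, away from the reel. Its spring shuts it with 3 N at 0, 5 N at the stop; let go, it shuts by itself or rests against the side of a popped-up reel. Drawn to the stop it clears the reel by 2 to 5 mm.
- catch_nose (a point): Tip of the catch's steel nose (16 mm wide), on its underside, 57.5 mm above the bench, 1.5 mm above a reel that is fully down; shut, it is 20 mm from the rim's axis and covers 9 mm of a reel's edge. Its upper side is a slick ramp rising outward to 36 mm off the axis at z = 85 mm: a held reel pressed down along the axis pushes it aside (about 12 N in all with the pad), then it snaps over the reel.
- catch_tab (a point): Centre of the catch's blue finger tab, 90 mm above the bench and, shut, 108 mm along -x from the rim's axis; moves with the catch. Upright plate 7.5 mm thick (x), 28 mm wide (y), free from z = 70 to 114 mm, 10.5 mm bead along its top. Hook it with closed fingers from the reel's side, above the housing, or pinch it. Axes as the dispenser's.
- yellow_reel: Reel of yellow wire with black flanges, 58 mm across, 40 mm tall, 0.2 kg; in the dispenser under the catch at the start. Origin: centre of its underside, z along its axis, up. When popped up its underside is 30 mm and its top 70 mm above the bench. Grip it across the flanges from the dispenser's y sides. Apart from the listed things the bench is empty from x = 0.43 to 0.64 m, y = -0.34 to 0.40 m.
- red_reel: Reel of red wire with black flanges, 58 mm across, 40 mm tall, 0.22 kg, standing on the bench left or right of the dispenser. Origin: centre of its underside, z along its axis, up. Grip it by its upper 15 mm, from the dispenser's y sides, so that the fingertips stay above the rim when it is pressed home.
- green_reel: Bystander: larger reel of green wire, 62 mm across, 45 mm tall, standing on the bench on the other side of the dispenser from the red one. Origin: centre of its underside.
- glue_bottle: Bystander: cream wood glue bottle with an orange spout, 61 mm across, 184 mm tall, standing behind the work. Origin: centre of its underside.
- tape_measure: Bystander: yellow pocket tape measure, 36x89x65 mm, standing behind the work. Origin: centre of its underside.
Mind the look-alikes: they are no part of the job. What is shaped like the red_reel but pink is not meant.

How it is judged:
On the way, in this order (a step that is already met when the one before it is completed fails the run):
1. the catch is drawn out to its stop (within 1.2 mm) (value of joint catch above 0.0128 m), for 0.1 s.
2. the yellow reel stands upright on the bench, clear of the dispenser (height (world z) of yellow_reel below 0.005 m and angle between yellow_reel's own z axis and vertical below 0.1 rad and horizontal distance between yellow_reel and seat above 0.1 m), for 0.2 s.
At the end, for the whole second after the job is handed in: The red reel sits level in the rim of the dispenser (within 5 mm of its axis, 0.06 rad), held down on the pad (within 4 mm of fully down) by the closed catch (within 3 mm of shut); the yellow reel stands upright (0.1 rad) on the bench, not on the base plate; both are at rest (all of step 2 and horizontal distance between red_reel and seat below 0.005 m and z of red_reel in the frame of seat below 0.004 m and angle between red_reel's own z axis and vertical below 0.06 rad and value of joint catch below 0.003 m and value of joint pad below 0.004 m and linear speed of each of red_reel, yellow_reel below 0.01 m/s); the robot touches nothing.
It fails at once if the green reel is moved more than 2 cm (distance of green_reel from where it was at the start of the episode above 0.02 m).
It fails at once if the glue bottle is moved more than 2 cm (distance of glue_bottle from where it was at the start of the episode above 0.02 m).
It fails at once if the tape measure is moved more than 2 cm (distance of tape_measure from where it was at the start of the episode above 0.02 m).
It also fails if it takes over 64 s, if anything falls off the work surface, if the arm or the gripper's body presses on something with over 40 N, if the wrist force passes 120 N, or if a joint passes its speed limit or range.

## Working session

There is one attempt and no reset: what is moved stays moved. The work goes in short steps, each a Python script; the robot and the scene stay as the last script left them, time stands still between calls to the robot, and variables do not carry over. Pictures are saved under pics/ and viewed, at most 10 in all, crops included, and the job is handed in when it is done.

```bash
mkdir -p pics; ls; python3 - <<'E'
from cell import *
import cv2,numpy as np
for n in ["scene","side"]:
    im,d=capture(n); p=camera_params(n); np.savez(f"pics/{n}0.npz",im=im,d=d,**p)
    cv2.imwrite(f"pics/{n}0.png",im[:,:,::-1])
    V=np.array(p["view"]); print(n,p["fx"],p["cx"],p["cy"],-V[:3,:3].T@V[:3,3],V[2,:3])
o=observe(); print(o)
a=cv2.imread("pics/scene0.png");b=cv2.imread("pics/side0.png")
E
```

```text
pics
scene 466.2852961476068 260.920189268321 202.29520742909398 [-0.34713314 -0.72926982  0.76064284] [ 0.68197262  0.55335701 -0.47823568]
side 486.1889480478932 254.66634822586119 187.91083312453353 [0.02344407 1.28984934 0.868736  ] [ 0.39095386 -0.76640296 -0.50968772]
{'clock': 0.1, 'joint_positions': array([-5.67184539e-02,  9.18148768e-02,  1.23177459e+00,  2.86165333e-06,
        1.81980390e+00, -5.67270705e-02]), 'dq': array([-0.00020141, -0.00172162, -0.00164438,  0.00059897,  0.0014408 ,
        0.0005993 ]), 'effort': array([ 2.62064459e-03, -4.60215712e+01, -4.19218469e+01, -9.60827560e-05,
        1.05514470e-02,  1.00166855e-05]), 'eef_pos': array([ 6.00057488e-01, -1.56490831e-05,  4.03639761e-01]), 'eef_rot': array([ 7.07103200e-01,  7.07109789e-01, -5.98497066e-04, -6.72641689e-04]), 'contact_force': array([-0.34622802,  0.51368079, -0.3028847 ]), 'ft_torque': array([ 0.03562325, -0.02395471,  0.02780185]), 'grip_force': 0.0, 'gripper_width': 0.08524452684663018}
```

View pics/scene0.png

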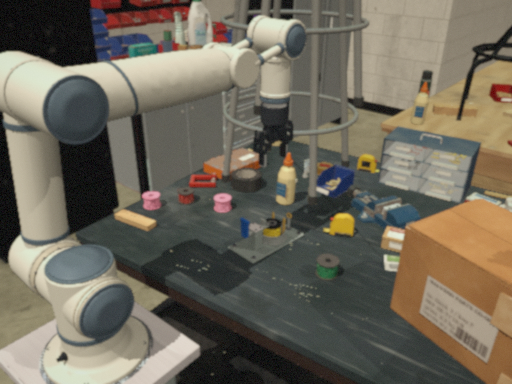

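View pics/side0.png

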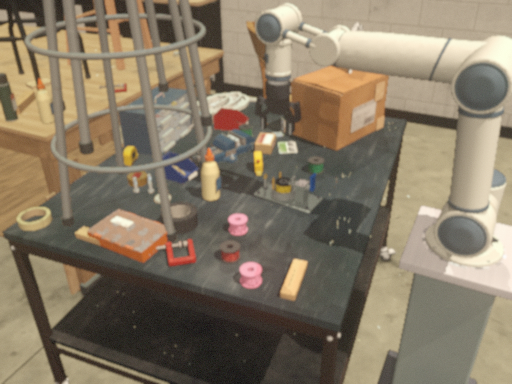

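Scene view: the dispenser is at (270,230), with the blue tab at (245,228) and the yellow reel at (273,228). The green reel is at (327,266), the tape measure at (340,225) and the glue bottle at (287,185). Red reel candidates are pink (151,200), dark red with black flanges (186,197) and pink (222,203). The one at (186,197) (side view (230,250)) fits, because it alone has red wire and black flanges. I'll measure these and confirm with a crop.

```bash
cat > h.py <<'E'
import numpy as np,cv2
def load(n):
    z=np.load(f"pics/{n}.npz"); return z["im"],z["d"],{k:z[k] for k in("fx","fy","cx","cy","view")}
def pts(d,p,uv):
    """uv Nx2 (col,row) -> world points from depth"""
    uv=np.asarray(uv); z=d[uv[:,1],uv[:,0]]
    c=np.c_[(uv[:,0]-p["cx"])/p["fx"]*z,(uv[:,1]-p["cy"])/p["fy"]*z,z]
    V=np.array(p["view"]); return (c[z>0]-V[:3,3])@V[:3,:3]
def ray(p,u,v,h):
    V=np.array(p["view"]); C=-V[:3,:3].T@V[:3,3]
    r=V[:3,:3].T@np.array([(u-p["cx"])/p["fx"],(v-p["cy"])/p["fy"],1]); return C+r*(h-C[2])/r[2]
def hsvmask(im,lo,hi,roi):
    h=cv2.cvtColor(im,cv2.COLOR_RGB2HSV); m=cv2.inRange(h,np.array(lo),np.array(hi)); k=np.zeros_like(m)
    x0,y0,x1,y1=roi; k[y0:y1,x0:x1]=m[y0:y1,x0:x1]; return k
E
python3 - <<'E'
from h import *
R={"scene0":dict(yellow=((20,150,100),(35,255,255),(255,215,290,245)),blue=((105,120,50),(125,255,255),(238,215,255,240)),
 red=((0,120,50),(8,255,255),(175,185,200,210)),redb=((170,120,50),(180,255,255),(175,185,200,210)),green=((45,80,40),(85,255,255),(310,250,345,285))),
"side0":dict(yellow=((20,150,100),(35,255,255),(270,172,296,196)),blue=((105,120,50),(125,255,255),(303,170,320,195)),
 red=((0,120,50),(8,255,255),(212,232,245,268)),redb=((170,120,50),(180,255,255),(212,232,245,268)),green=((45,80,40),(85,255,255),(300,150,330,178)))}
for n in R:
    im,d,p=load(n)
    for k,(lo,hi,roi) in R[n].items():
        m=hsvmask(im,lo,hi,roi); uv=np.argwhere(m)[:,::-1]
        if len(uv)<5: print(n,k,len(uv)); continue
        P=pts(d,p,uv); print(n,k,len(uv),"px",uv.mean(0).round(1),"med",np.median(P,0).round(3),"lo",np.percentile(P,5,axis=0).round(3),"hi",np.percentile(P,95,axis=0).round(3))
    # black flange/reel: all points above bench near red, top band
im,d,p=load("scene0"); a=cv2.resize(im[170:290,130:370],None,fx=3.3,fy=3.3,interpolation=cv2.INTER_CUBIC)
im,d,p=load("side0"); b=cv2.resize(im[140:300,200:340],(350,396),interpolation=cv2.INTER_CUBIC)
cv2.imwrite("pics/c1.png",a[:,:,::-1]);cv2.imwrite("pics/c2.png",b[:,:,::-1])
E
```

```text
scene0 yellow 120 px [272.6 231.4] med [ 0.562 -0.036  0.039] lo [ 0.553 -0.044  0.026] hi [ 0.604 -0.016  0.054]
scene0 blue 125 px [244.2 227.3] med [ 0.469 -0.01   0.09 ] lo [ 0.466 -0.02   0.063] hi [0.473 0.004 0.112]
scene0 red 140 px [187.4 196.3] med [0.569 0.339 0.014] lo [0.555 0.328 0.001] hi [0.671 0.409 0.031]
scene0 redb 0
scene0 green 199 px [327.  271.6] med [ 0.524 -0.247  0.021] lo [ 0.517 -0.26   0.006] hi [ 0.55  -0.222  0.036]
side0 yellow 90 px [282.8 188.5] med [0.573 0.006 0.037] lo [ 0.557 -0.012  0.026] hi [0.594 0.014 0.051]
side0 blue 48 px [312.1 181.9] med [0.473 0.003 0.089] lo [ 0.47  -0.007  0.062] hi [0.475 0.011 0.113]
side0 red 139 px [230.1 256.2] med [0.569 0.375 0.017] lo [0.557 0.354 0.003] hi [0.592 0.381 0.031]
side0 redb 0
side0 green 79 px [316.1 168.2] med [ 0.534 -0.21   0.019] lo [ 0.521 -0.225  0.004] hi [ 0.552 -0.201  0.033]
```

View pics/c1.png

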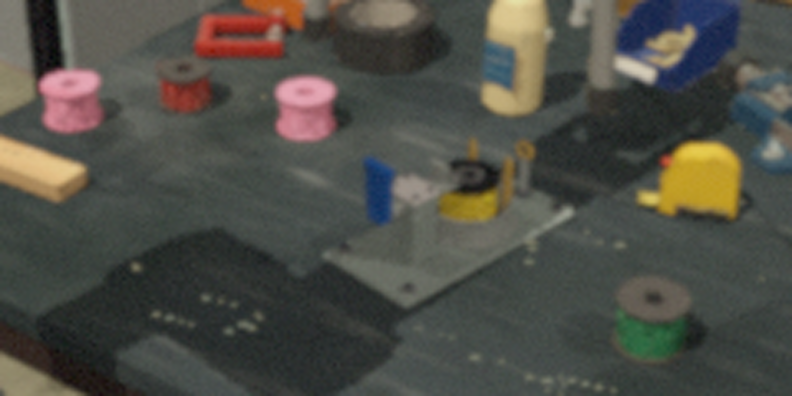

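The crop confirms it: black flanges and red wire at crop (186,85), scene (186,196). The neighbours at (72,100) and (306,105) are all pink. Next I'll measure precisely with the wrist camera.

```bash
cat >> h.py <<'E'
def snap(n,name):
    from cell import capture,camera_params
    p=camera_params(n); im,d=capture(n); np.savez(f"pics/{name}.npz",im=im,d=d,**p); cv2.imwrite(f"pics/{name}.png",im[:,:,::-1]); return im,d,p
E
python3 - <<'E'
from h import *
from cell import *
im,d,p=load("scene0"); print("glue",np.median(pts(d,p,[[287,195],[286,190],[284,185]]),0),"tape",np.median(pts(d,p,[[342,225],[340,228],[345,226]]),0))
print("pink",np.median(pts(d,p,[[222,203],[221,204]]),0),np.median(pts(d,p,[[151,200],[150,201]]),0))
im,d,p=load("side0"); print("glue",np.median(pts(d,p,[[210,190],[210,185],[211,180]]),0))
V=np.array(camera_params("wrist")["view"]); print("wristcam",-V[:3,:3].T@V[:3,3],V[2,:3],V[0,:3])
movep([0.52,0,0.40],observe()["eef_rot"])
a=snap("wrist","w1")[0]
movep([0.53,0.34,0.36],[0.70711,0.70711,0,0])
b=snap("wrist","w2")[0]
print(observe()["clock"])
cv2.imwrite("pics/w12.png",cv2.resize(np.hstack([a,b])[:,:,::-1],(800,300)))
E
```

```text
glue [0.77540382 0.07526119 0.05785855] tape [ 0.73171001 -0.16696462  0.03502926]
pink [0.60632847 0.20975788 0.02850878] [0.46684218 0.3971583  0.03018693]
glue [0.78460324 0.12184866 0.06081035]
wristcam [0.59974896 0.07085551 0.3735528 ] [-0.00325544 -0.28302967 -0.95910563] [ 9.99993438e-01  6.03211981e-04 -3.57223253e-03]
1.9083
```

View pics/w12.png

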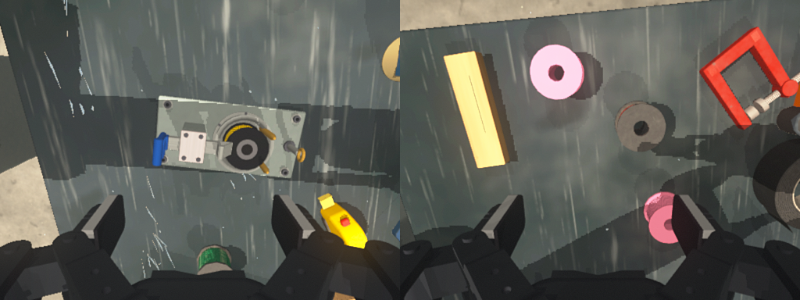

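Wrist view w1: the base plate has full-resolution corners near (205,124), (390,147), (380,229) and (201,216). The reel hub is at about (315,192) and the blue tab at (205,190). In w2 the red reel shows its dark flange at (818-512,160), with the pinks at (200,92) and (335,277). Next I'll compute precise positions.

```bash
python3 - <<'E'
from h import *
def world(n):
    im,d,p=load(n); r,c=np.mgrid[:384,:512]; dd=np.where(d>0,d,9)
    P=pts(dd,p,np.c_[c.ravel(),r.ravel()]).reshape(384,512,3); return im,P,p
def circ(Q):
    A=np.c_[2*Q,np.ones(len(Q))]; s=np.linalg.lstsq(A,(Q**2).sum(1),rcond=None)[0]; return s[:2],np.sqrt(s[2]+s[:2]@s[:2])
im,P,p=world("w1"); Z=P[...,2]
print("bench z",np.median(Z[100:110,250:300]),"plate z",[np.median(Z[y-1:y+2,x-1:x+2]).round(4) for x,y in((225,215),(300,135),(290,225),(365,160))])
h=cv2.cvtColor(im,cv2.COLOR_RGB2HSV); print("plate hsv",[h[y,x] for x,y in((225,215),(300,133),(290,225))],"bench",h[105,270],h[240,270])
for nm,lo,hi in(("plate",.004,.012),):
    m=((Z>lo)&(Z<hi)); k=np.zeros_like(m); k[110:245,190:405]=m[110:245,190:405]
    m=cv2.morphologyEx(k.astype(np.uint8),cv2.MORPH_OPEN,np.ones((3,3))); 
    n,L,s,_=cv2.connectedComponentsWithStats(m); i=1+s[1:,4].argmax(); Q=P[...,:2][L==i].astype(np.float32)
    (c,wh,a)=cv2.minAreaRect(Q); print("plate rect",np.round(c,4),np.round(wh,4),a)
# grey-mask corners on plane z=7.5mm
m=((h[...,2]>95)&(h[...,1]<60)).astype(np.uint8); k=np.zeros_like(m); k[110:245,190:405]=m[110:245,190:405]
k=cv2.morphologyEx(k,cv2.MORPH_CLOSE,np.ones((9,9)));k=cv2.morphologyEx(k,cv2.MORPH_OPEN,np.ones((9,9)))
v,u=np.nonzero(k); Q=np.array([ray(p,a,b,.0075)[:2] for a,b in zip(u,v)],np.float32); c,wh,a=cv2.minAreaRect(Q); print("grey rect",np.round(c,4),np.round(wh,4),a)
# reel top
m=(Z>.052)&(Z<.060); k=np.zeros_like(m);k[150:230,270:350]=m[150:230,270:350]; Q=P[...,:2][k].astype(np.float32)
print("yellow top",len(Q),cv2.minEnclosingCircle(Q),"ray hub",ray(p,315,192,.056),ray(p,321,192,.056))
b=hsvmask(im,(105,120,50),(125,255,255),(185,160,225,225)); T=P[b>0]; T=T[T[:,2]>.1]; print("tab",len(T),T.mean(0),np.percentile(T,[5,95],axis=0)); print("tabrect",cv2.minAreaRect(T[:,:2].astype(np.float32)))
im,P,p=world("w2"); Z=P[...,2]; print("bench z",np.median(Z[150:170,200:250]))
m=(Z>.036)&(Z<.044); k=np.zeros_like(m);k[120:205,265:350]=m[120:205,265:350]; k=cv2.morphologyEx(k.astype(np.uint8),cv2.MORPH_OPEN,np.ones((3,3)))>0; Q=P[...,:2][k].astype(np.float32)
c=cv2.findContours(k.astype(np.uint8),cv2.RETR_EXTERNAL,2)[0]; c=max(c,key=cv2.contourArea)[:,0]; B=P[c[:,1],c[:,0],:2]
print("red top",len(Q),cv2.minEnclosingCircle(Q),circ(B), "z",np.median(Z[k]))
E
```

```text
bench z 0.000784736788666616 plate z [np.float64(0.0013), np.float64(0.0078), np.float64(0.0006), np.float64(0.008)]
plate hsv [array([68, 16, 65], dtype=uint8), array([ 41,  22, 162], dtype=uint8), array([78, 26, 98], dtype=uint8)] bench [ 80  14 106] [ 67  23 102]
plate rect [ 0.5625 -0.015 ] [0.1038 0.2135] 83.69316864013672
grey rect [ 0.5719 -0.0189] [0.2641 0.16  ] 0.10196379572153091
yellow top 2323 ((0.5841132998466492, -0.014695282094180584), 0.034335676580667496) ray hub [ 0.58113583 -0.01836405  0.056     ] [ 0.58724153 -0.01835612  0.056     ]
tab 429 [ 0.47515219 -0.00405661  0.11307456] [[ 0.47014239 -0.01775706  0.10967722]
 [ 0.4797884   0.00888644  0.11498415]]
tabrect ((0.47459402680397034, -0.005233113653957844), (0.029982589185237885, 0.010357526130974293), 83.82122802734375)
bench z 0.0007878000540006248
red top 2748 ((0.5807408690452576, 0.353977233171463), 0.02895350754261017) (array([0.5805876 , 0.35390191]), np.float64(0.028140032328875984)) z 0.04044123672305937
```

The measurements agree with the given sizes. The plate rectangle is 213.5x103.8 mm, yaw -0.110, so the rim axis is at (0.5814, -0.0171). That predicts the tab at (0.4741, -0.0052), and it was measured at (0.4746, -0.0052). The red reel's top is at (0.5807, 0.3539), z 40 mm, radius 29. Next I'll pinch the tab and pull.

```bash
cat >> h.py <<'E'
from scipy.spatial.transform import Rotation as Ro
YAW=-0.1101; O=np.array([.5814,-.0171])
def quat(th):  # tool down, closing line (tool y) at angle th from world x
    return (Ro.from_euler("z",th)*Ro.from_quat([.5**.5,.5**.5,0,0])).as_quat()
def D(x,y,z):  # dispenser -> world
    c,s=np.cos(YAW),np.sin(YAW); return [O[0]+c*x-s*y,O[1]+s*x+c*y,z]
QX=quat(YAW); QY=quat(YAW+np.pi/2)
def st(t=""):
    from cell import observe
    o=observe(); print(t,"t",round(o["clock"],2),"tcp",o["eef_pos"].round(4),"F",o["contact_force"].round(1),"w",round(o["gripper_width"],4),"g",round(o["grip_force"],1)); return o
E
python3 - <<'E'
from cell import *
from h import *
move_gripper(.032)
movep(D(-.108,0,.30),QX); st("above")
print(servo_line(D(-.108,0,.252),feed=.08,f_stop=15)); st("down")
move_gripper(0,60); st("pinched")
print(servo_line(D(-.108-.018,0,.252),feed=.03,f_stop=18)); st("pulled")
sleep(.8); st("held")
snap("side","s2"); im,d,p=snap("scene","sc2")
cv2.imwrite("pics/c3.png",cv2.resize(im[190:280,200:320],(600,450),interpolation=cv2.INTER_CUBIC)[:,:,::-1])
E
```

```text
above t 3.8 tcp [ 0.4744 -0.0046  0.3005] F [-0.9  0.3  0.3] w 0.0321 g 0.0
False
down t 4.55 tcp [ 0.4741 -0.0053  0.2522] F [-0.9  0.5  0.5] w 0.0324 g 0.0
pinched t 4.88 tcp [ 0.4744 -0.0053  0.2529] F [1.8 0.1 2. ] w 0.0089 g 58.4
True
pulled t 5.42 tcp [ 0.4598 -0.0037  0.2529] F [ 5.1 -1.5 -0. ] w 0.0089 g 59.1
held t 6.22 tcp [ 0.4599 -0.0037  0.2528] F [ 4.5 -0.2  1.9] w 0.0085 g 59.3
```

View pics/c3.png

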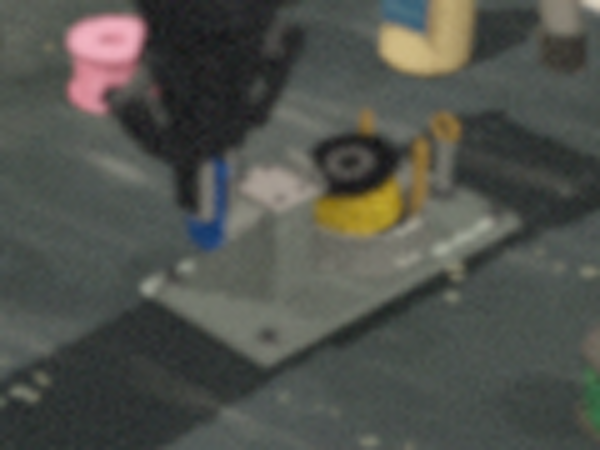

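The yellow reel has popped up: in the crop its black top (355,160) now stands nearly level with the guide pin tips. I'll nudge once more against the stop, then release, grip the yellow reel and lift it.

```bash
python3 - <<'E'
from cell import *
from h import *
print(servo_line(D(-.108-.020,0,.2525),feed=.02,f_stop=12)); sleep(.25); st("stop")
move_gripper(.034); 
servo_line(D(-.108-.014,0,.30),feed=.15)
move_gripper(.085)
movep(D(0,0,.30),QY); st("above reel")
print(servo_line(D(0,0,.216),feed=.1,f_stop=12)); st("down")
move_gripper(0,50); st("grip")
print(servo_line(D(0,0,.32),feed=.08,f_stop=25)); st("lift")
im,d,p=snap("scene","sc3"); b=snap("side","s3")[0]
cv2.imwrite("pics/c4.png",cv2.resize(np.hstack([im[130:280,180:340],b[90:240,220:380]]),(800,375),interpolation=cv2.INTER_CUBIC)[:,:,::-1])
E
```

```text
True
stop t 6.78 tcp [ 0.4594 -0.0037  0.2529] F [ 4.4  0.3 -0.5] w 0.0088 g 59.4
above reel t 9.57 tcp [ 0.5813 -0.0171  0.3001] F [-0.3 -0.5 -0.8] w 0.0848 g 0.0
False
down t 10.56 tcp [ 0.5817 -0.0171  0.2169] F [-1.1  0.2  0.5] w 0.0847 g 0.0
grip t 10.93 tcp [ 0.5817 -0.017   0.2174] F [-1.2  1.1  6.2] w 0.0556 g 52.0
True
lift t 11.32 tcp [ 0.5805 -0.0169  0.2188] F [ 5.   0.3 -3.4] w 0.0558 g 58.1
```

View pics/c4.png

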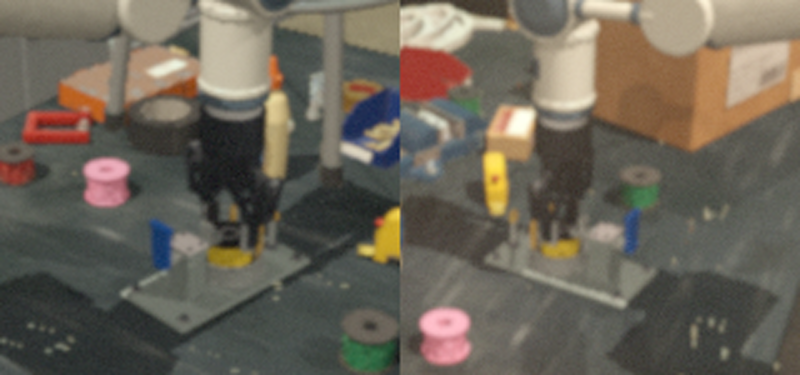

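The lift stopped after 1.4 mm at 25 N, so something still holds the reel. Before doing more, I'll check the depth images for the reel's top height and the tab position at each stage.

```bash
python3 - <<'E'
from h import *
c,s=np.cos(YAW),np.sin(YAW)
for n in("scene0","sc2","sc3","side0","s2","s3"):
    im,d,p=load(n); r,cc=np.mgrid[:384,:512]; dd=np.where(d>0,d,9)
    P=pts(dd,p,np.c_[cc.ravel(),r.ravel()]); L=P-[*O,0]; x=c*L[:,0]+s*L[:,1]; y=-s*L[:,0]+c*L[:,1]; z=P[:,2]
    h=cv2.cvtColor(im,cv2.COLOR_RGB2HSV).reshape(-1,3)
    k=(np.hypot(x,y)<24)if 0 else (np.hypot(x-.006,y)<.02); zz=z[k&(z<.1)]
    b=(h[:,0]>105)&(h[:,0]<125)&(h[:,1]>120)&(abs(y)<.02)&(abs(x+.11)<.03)&(z>.06)&(z<.12)
    ye=(h[:,0]>20)&(h[:,0]<35)&(h[:,1]>150)&(np.hypot(x,y)<.035)
    print(n,"top z pct",np.percentile(zz,[20,50,80,95]).round(4),"tab x",np.percentile(x[b],[10,50,90]).round(4),b.sum(),"yel z",np.percentile(z[ye],[2,50,98]).round(4),ye.sum())
    # height along catch centreline
    print("   prof",[(xx,np.percentile(z[k2],90).round(3)) for xx in np.arange(-.1,.0,.01).round(2) for k2 in [(abs(x-xx)<.004)&(abs(y)<.006)&(z<.13)] if k2.sum()>2])
E
```

```text
scene0 top z pct [-0.4689  0.0548  0.0568  0.0586] tab x [-0.1149 -0.1125 -0.1095] 119 yel z [0.0231 0.039  0.0567] 125
   prof [(np.float64(-0.1), np.float64(0.008)), (np.float64(-0.09), np.float64(0.067)), (np.float64(-0.08), np.float64(0.074)), (np.float64(-0.07), np.float64(0.073)), (np.float64(-0.06), np.float64(0.074)), (np.float64(-0.05), np.float64(0.068)), (np.float64(-0.04), np.float64(0.081)), (np.float64(-0.03), np.float64(0.061)), (np.float64(-0.02), np.float64(0.048)), (np.float64(-0.01), np.float64(0.058))]
sc2 top z pct [-0.4684  0.0619  0.0655  0.0672] tab x [-0.1293 -0.1252 -0.1206] 40 yel z [0.0281 0.0405 0.0603] 115
   prof [(np.float64(-0.1), np.float64(0.068)), (np.float64(-0.09), np.float64(0.067)), (np.float64(-0.08), np.float64(0.074)), (np.float64(-0.07), np.float64(0.074)), (np.float64(-0.06), np.float64(0.075)), (np.float64(-0.05), np.float64(0.085)), (np.float64(-0.04), np.float64(0.062)), (np.float64(-0.03), np.float64(0.056)), (np.float64(-0.02), np.float64(0.062)), (np.float64(-0.01), np.float64(0.065))]
sc3 top z pct [-0.4683  0.0546  0.0584  0.0596] 
[... 1251 characters left out ...]
6), np.float64(0.074)), (np.float64(-0.05), np.float64(0.085)), (np.float64(-0.04), np.float64(0.064)), (np.float64(-0.03), np.float64(0.058)), (np.float64(-0.02), np.float64(0.063)), (np.float64(-0.01), np.float64(0.063))]
s3 top z pct [0.0555 0.0581 0.059  0.0604] tab x [-0.1122 -0.1104 -0.1084] 47 yel z [0.0241 0.0356 0.0512] 65
   prof [(np.float64(-0.1), np.float64(0.068)), (np.float64(-0.09), np.float64(0.07)), (np.float64(-0.08), np.float64(0.075)), (np.float64(-0.07), np.float64(0.076)), (np.float64(-0.06), np.float64(0.076)), (np.float64(-0.05), np.float64(0.068)), (np.float64(-0.04), np.float64(0.083)), (np.float64(-0.03), np.float64(0.075)), (np.float64(-0.01), np.float64(0.124))]
```

```bash
python3 - <<'E'
from h import *
c,s=np.cos(YAW),np.sin(YAW)
for n in("scene0","sc2","side0","s2"):
    im,d,p=load(n); r,cc=np.mgrid[:384,:512]; dd=np.where(d>0,d,9)
    P=pts(dd,p,np.c_[cc.ravel(),r.ravel()]); L=P-[*O,0]; x=c*L[:,0]+s*L[:,1]; y=-s*L[:,0]+c*L[:,1]; z=P[:,2]
    h=cv2.cvtColor(im,cv2.COLOR_RGB2HSV).reshape(-1,3)
    k=(np.hypot(x,y)<.033)&(z>.048)&(z<.08)&(h[:,2]<70)
    for _ in range(4):
        A=np.c_[x[k],y[k],np.ones(k.sum())]; q=np.linalg.lstsq(A,z[k],rcond=None)[0]; e=z-(q[0]*x+q[1]*y+q[2]); k=k&(abs(e)<.003)
    print(n,k.sum(),"slope x,y",q[:2].round(3),"z0",q[2].round(4),"x range",np.percentile(x[k],[1,99]).round(4),"y",np.percentile(y[k],[1,99]).round(4))
E
```

```text
scene0 92 slope x,y [-0.019 -0.003] z0 0.0566 x range [-0.0247  0.0248] y [-0.0279  0.0239]
sc2 110 slope x,y [ 0.214 -0.023] z0 0.064 x range [-0.0286  0.0151] y [-0.0266  0.0251]
side0 11 slope x,y [-0.075  0.055] z0 0.0568 x range [-0.019   0.0253] y [-0.0139  0.0263]
s2 8 slope x,y [ 0.191 -0.022] z0 0.0634 x range [-0.0264  0.0093] y [-0.0141  0.0194]
```

In sc2 the reel was tilted 0.2 rad. Its catch-side edge stayed at z≈58 mm, under the nose, because the slow pull let the far side rise first. On release the catch therefore shut over it again. I'll push the reel toward the pins, let go, and repeat the pull briskly.

```bash
cat >> h.py <<'E'
def reeltop(d,p,im,lo=.048,hi=.08,vmax=70):
    c,s=np.cos(YAW),np.sin(YAW); r,cc=np.mgrid[:384,:512]; dd=np.where(d>0,d,9)
    P=pts(dd,p,np.c_[cc.ravel(),r.ravel()]); L=P-[*O,0]; x=c*L[:,0]+s*L[:,1]; y=-s*L[:,0]+c*L[:,1]; z=P[:,2]
    h=cv2.cvtColor(im,cv2.COLOR_RGB2HSV).reshape(-1,3); k=(np.hypot(x,y)<.033)&(z>lo)&(z<hi)&(h[:,2]<vmax)
    for _ in range(4):
        A=np.c_[x[k],y[k],np.ones(k.sum())]; q=np.linalg.lstsq(A,z[k],rcond=None)[0]; k=k&(abs(z-(q[0]*x+q[1]*y+q[2]))<.003)
    b=(h[:,0]>105)&(h[:,0]<125)&(h[:,1]>120)&(abs(y)<.02)&(abs(x+.11)<.03)&(z>.06)&(z<.12)
    print("  reel top n",k.sum(),"slope",q[:2].round(3),"z0",q[2].round(4),"x",np.percentile(x[k],[1,99]).round(4),"tab x",np.median(x[b]).round(4))
E
python3 - <<'E'
from cell import *
from h import *
print(servo_line(D(0,0,.2155),feed=.03,f_stop=10)); 
print(servo_line(D(.0025,0,observe()["eef_pos"][2]),feed=.02,f_stop=10)); st("shifted")
move_gripper(.085); servo_line(D(0,0,.30),feed=.2)
reeltop(*[snap("scene","sc4")[i] for i in(1,2,0)])
move_gripper(.032); movep(D(-.108,0,.29),QX)
servo_line(D(-.108,0,.252),feed=.12,f_stop=15); move_gripper(0,80); st("pinched")
print(servo_line(D(-.108-.0165,0,.252),feed=.3,f_stop=35)); st("pulled")
sleep(.6); st("held")
for n in("scene","side"):
    im,d,p=snap(n,n[:2]+"5"); reeltop(d,p,im)
E
```

```text
False
False
shifted t 11.97 tcp [ 0.5839 -0.0174  0.2177] F [-1.1  0.3  6.3] w 0.0554 g 58.9
  reel top n 109 slope [-0.015  0.011] z0 0.0565 x [-0.0233  0.0272] tab x -0.1123
pinched t 15.87 tcp [ 0.4744 -0.0053  0.2532] F [ 1.2 -0.6  3.1] w 0.0081 g 77.9
False
pulled t 16.12 tcp [ 0.4592 -0.0036  0.2532] F [15.4 -1.6 -4.3] w 0.0084 g 80.4
held t 16.72 tcp [ 0.4594 -0.0036  0.2532] F [14.5 -1.1 -3.6] w 0.0081 g 80.5
  reel top n 130 slope [ 0.    -0.015] z0 0.0687 x [-0.0274  0.0252] tab x -0.1255
  reel top n 9 slope [-0.026  0.132] z0 0.0682 x [-0.0239  0.0177] tab x -0.1247
```

The reel is now level at z≈69 mm and the catch is firmly on its stop at 14.5 N. Next I'll release, grip the reel and lift.

```bash
python3 - <<'E'
from cell import *
from h import *
move_gripper(.034); servo_line(D(-.108-.014,0,.30),feed=.2)
reeltop(*[snap("scene","sc6")[i] for i in(1,2,0)])
move_gripper(.085); movep(D(0.0005,0,.29),QY)
print(servo_line(D(0.0005,0,.217),feed=.12,f_stop=12)); st("down")
move_gripper(0,50); st("grip")
print(servo_line(D(0.0005,0,.32),feed=.08,f_stop=20)); st("lift")
im=snap("scene","sc7")[0]; b=snap("side","s7")[0]
cv2.imwrite("pics/c5.png",cv2.resize(np.hstack([im[110:280,180:340],b[80:250,220:380]]),(800,425),interpolation=cv2.INTER_CUBIC)[:,:,::-1])
E
```

```text
reel top n 123 slope [-0.004 -0.009] z0 0.0691 x [-0.0252  0.0279] tab x -0.1192
False
down t 20.44 tcp [ 0.5821 -0.0172  0.2178] F [ 0.3 -1.   0.4] w 0.0849 g 0.0
grip t 20.81 tcp [ 0.5823 -0.0165  0.2185] F [0.4 4.2 4.4] w 0.0566 g 52.7
False
lift t 22.25 tcp [ 0.5818 -0.0171  0.3191] F [-0.2  0.4 -1. ] w 0.0564 g 53.6
```

View pics/c5.png

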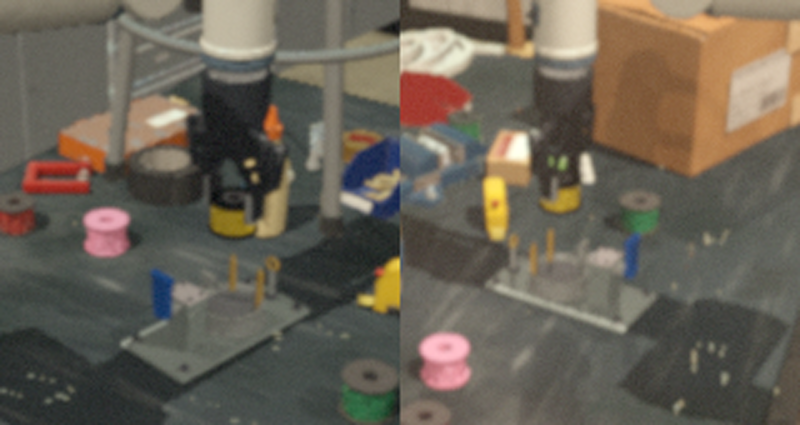

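The yellow reel is lifted free and held level, and the dispenser is empty with its catch shut. Next I'll place it at (0.50, 0.14), which is open bench, and then grip the red reel by its upper 15 mm.

```bash
python3 - <<'E'
from cell import *
from h import *
T=[.50,.14]
movep([*T,.29],QY); servo_line([*T,.205],feed=.15)
print(servo_line([*T,.186],feed=.03,f_stop=6)); st("touch"); 
move_gripper(.085); sleep(.2); servo_line([*T,.28],feed=.15)
R=[.5807,.3539]
movep([*R,.28],QY); im,d,p=snap("side","s8")
h=hsvmask(im,(20,150,100),(35,255,255),(200,180,330,260)); uv=np.argwhere(h)[:,::-1]; Y=pts(d,p,uv); Y=Y[(np.hypot(Y[:,0]-.5,Y[:,1]-.14)<.06)]
print("yellow",len(Y),np.median(Y,0).round(3),np.percentile(Y,[2,98],axis=0).round(3))
print(servo_line([*R,.198],feed=.12,f_stop=12)); st("down")
move_gripper(0,100); st("grip")
print(servo_line([*R,.32],feed=.12,f_stop=25)); st("lift")
movep(D(0.0005,0,.30),QY)
im=snap("scene","sc9")[0]; b=snap("side","s9")[0]; st()
cv2.imwrite("pics/c6.png",cv2.resize(np.hstack([im[110:280,180:340],b[80:250,200:360]]),(800,425),interpolation=cv2.INTER_CUBIC)[:,:,::-1])
E
```

```text
True
touch t 24.35 tcp [0.4999 0.14   0.1893] F [-0.7  0.3  3.8] w 0.0568 g 53.9
yellow 142 [0.491 0.162 0.017] [[0.475 0.139 0.001]
 [0.519 0.169 0.033]]
False
down t 27.51 tcp [0.581  0.3539 0.1991] F [ 0.1 -0.   0.8] w 0.085 g 0.0
grip t 27.91 tcp [0.5811 0.3542 0.2005] F [-0.6 -0.1  6.9] w 0.0541 g 105.7
False
lift t 29.07 tcp [0.5806 0.3538 0.3184] F [-0.3  0.2 -3.1] w 0.0536 g 105.3
 t 30.57 tcp [ 0.5822 -0.0159  0.3001] F [ 0.9 -0.3 -3.2] w 0.054 g 105.3
```

View pics/c6.png

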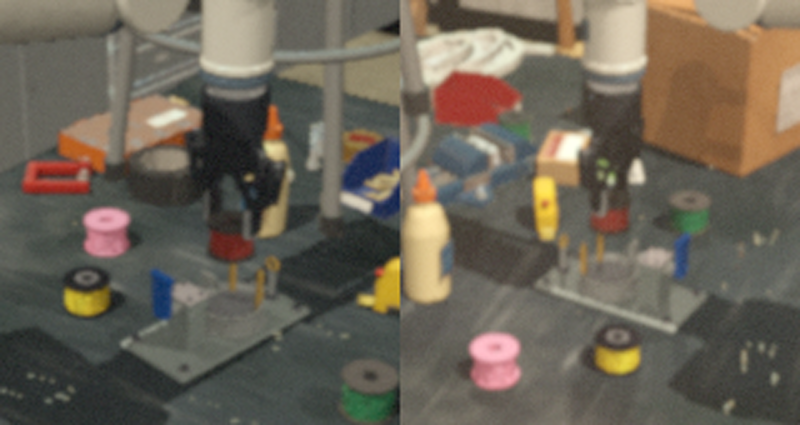

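In this view the yellow reel stands upright at crop (87,290), the red reel is held level above the rim, and the bystanders are in place. Now I'll press it in.

```bash
python3 - <<'E'
from cell import *
from h import *
print(servo_line(D(0.0,0,.250),feed=.12,f_stop=15)); st("above rim")
for z in(.236,.228,.222,.218,.2145,.212):
    r=servo_line(D(0,0,z),feed=.04,f_stop=35); o=st(f"z{z} {r}")
    if r: break
sleep(.2); st("pressed")
for n in("scene","side"):
    im,d,p=snap(n,n[:2]+"10"); reeltop(d,p,im)
E
```

```text
False
above rim t 31.13 tcp [ 0.5817 -0.0169  0.2501] F [ 4.7 -0.1 -2.5] w 0.0539 g 105.4
z0.236 False t 31.63 tcp [ 0.5813 -0.0171  0.2355] F [ 4.2  0.1 -2.8] w 0.0539 g 105.4
z0.228 False t 31.98 tcp [ 0.5817 -0.0171  0.2286] F [ 4.1 -0.4  0.5] w 0.0539 g 105.8
z0.222 False t 32.28 tcp [ 0.5818 -0.0171  0.2228] F [ 4.4 -1.3  3.7] w 0.0536 g 106.0
z0.218 False t 32.53 tcp [ 0.5818 -0.0171  0.2189] F [ 5.3 -1.1  3.4] w 0.0539 g 106.1
z0.2145 False t 32.78 tcp [ 0.5818 -0.0171  0.2164] F [ 1.6 -0.4  8.9] w 0.0541 g 106.7
z0.212 False t 33.03 tcp [ 0.5818 -0.0171  0.2163] F [-2.1  0.3 17.9] w 0.0539 g 108.0
pressed t 33.23 tcp [ 0.5818 -0.0171  0.2163] F [-2.5  0.5 18.4] w 0.0539 g 108.0
  reel top n 38 slope [-0.279  0.277] z0 0.0567 x [-0.0234  0.0179] tab x -0.1123
  reel top n 11 slope [ 0.13  -0.578] z0 0.0502 x [-0.0051  0.0086] tab x -0.1102
```

The sideways force fell from 5 N to about -2 N, the tab is back at its shut position and the reel has bottomed out, so the catch has snapped. I'll release, back away and check.

```bash
python3 - <<'E'
from cell import *
from h import *
move_gripper(.085); servo_line(D(0,0,.30),feed=.12); movep([.5,-.02,.38],quat(0)); sleep(.3); st("clear")
ims=[]
for n in("scene","side"):
    im,d,p=snap(n,n[:2]+"11"); reeltop(d,p,im,vmax=110); ims.append(im)
w=snap("wrist","w11")[0]
a,b=ims; t=cv2.resize(np.hstack([a[160:290,170:350],b[140:270,190:370]]),(800,289),interpolation=cv2.INTER_CUBIC)
cv2.imwrite("pics/c7.png",np.vstack([t,cv2.resize(w[60:260,60:460],(800,300))[:300]])[:,:,::-1])
E
```

```text
clear t 36.23 tcp [ 0.5001 -0.02    0.3797] F [ 0.8 -0.6 -0. ] w 0.085 g 0.0
  reel top n 125 slope [-0.013 -0.005] z0 0.056 x [-0.0284  0.0281] tab x -0.1123
  reel top n 86 slope [0.009 0.03 ] z0 0.056 x [-0.0233  0.0281] tab x -0.1101
```

View pics/c7.png

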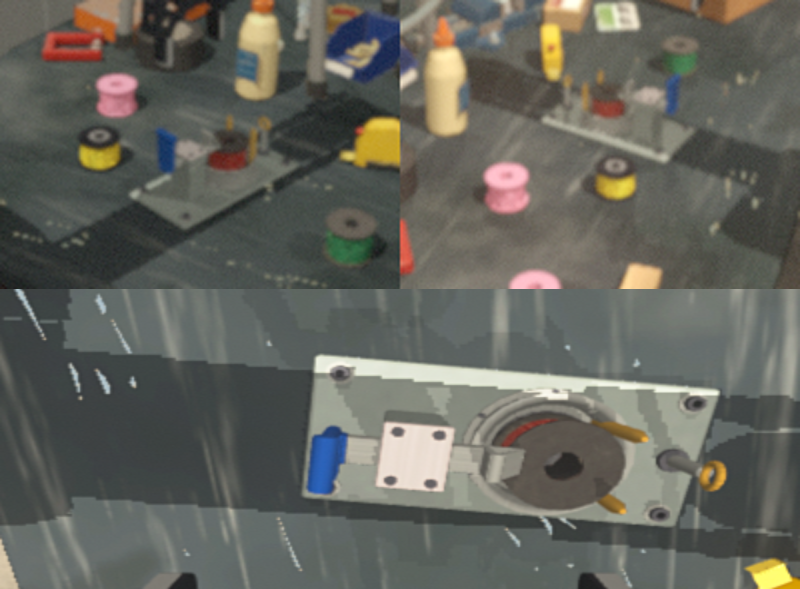

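The red reel sits level in the rim at (560,465), its top at 56 mm, with the nose over its edge at (505,462) and the tab at its shut position. The yellow reel stands upright at (98,148), the bystanders have not moved, and the arm is clear.

```bash
python3 -c "
from cell import *
print(job_done())"
```

```text
the job is handed in; nothing more can be done
None
```

The changeover is done and handed in at about 36 s of the 64 s: the red reel is level and fully down under the shut catch, and the yellow reel stands upright on the bench (the first, slow pull left it stuck under the catch, so I pulled again faster); the verdict was not shown.

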